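# Close the fume extractor's filter canister

### The arm

A 6-joint arm with a two-finger parallel gripper is mounted at the origin on the work surface. World frame = base frame: x ahead of the robot, y to its left, z up, the work surface at z = 0. Lengths are in m, angles in degrees, forces in N, time in s.
With the tool pointing down it reaches from about 0.3 to 0.875 m from the base axis. Payload 4.2 kg.
Tool frame: the origin (TCP) lies at the very end of the fingers, on their centre line; the grasp point (between the pads) lies 19 mm behind it; z points along the fingers, y is the direction in which the jaws open and shut (so a half turn about z gives the same grasp; the last joint's range is limited). The gripper opens to 85 mm and grips with 20 to 120 N. Pads are 22 mm wide; open, the fingers measure 114 mm over their backs; the gripper's body (76 mm by 85 mm) begins 54 mm behind the grasp point. The pads swing forward as they close: fully open they stand 13 mm farther back than shut.
Start: joints at [63.77, 18.312, 89.639, -0, 72.044, -1.146], TCP at [0.244, 0.521, 0.231] pointing down, gripper open.
Joint ranges: [-177.97, 177.97], [-48.28, 115.42], [12.27, 149.76], [-77.06, 257.06], [2.81, 150.46], [-146.56, 146.56]. Speed limits (degrees/s): [147.25, 147.25, 180, 180, 180, 180].

### API

Orientations are given as a 3x3 rotation matrix whose columns are the frame's x, y, z axes.
In Python, from station import robot gives the robot as it stands.
- The arm moves only by the tool step_arm, never from a script. Its argument "moves" is a list of rows, each a list of 7 numbers: the shift along the tool's x, y, z in units of 0.25 m (1.0 is 0.25 m), then the turn, a rotation vector about the tool's x, y, z in units of 180 degrees (1.0 is 180 degrees), then the closure, from -1 (fully open) to 1 (shut). A call has 1 to 5 rows; each row shifts and turns the commanded pose from where the row before left it, along the tool's axes as they then stand; what a row does not reach is not made up. A row lasts 1/10 s, in which the tool goes at most 50 mm and 8.59 degrees, less where a joint would pass 70% of its speed; a pose out of reach is approached as far as the arm can. A call with a number of a shift or a turn outside -1 to 1 is refused whole. A call with a gripper value outside its range is refused whole. The fingers move at their own pace and stop on an object; "squeeze" is the grip in N (left out, the last holds). Time passes only in rows, so rows that do not move let the fingers close. It gives the time, the measured TCP pose, the force and the opening at its end, in the units of the state.
- robot.get_state(): the state, without advancing time (a new reading comes with each control period).
- robot.grab_frame(name): name is "side" or "top" or "wrist"; returns a dict with "frame" (480x640x3 uint8, red, green, blue), "z_map" (480x640 float32, m along the optical axis (not along the pixel's ray), 0 where there is no reading), "fx", "fy", "cx", "cy" (pixels), "R" (3x3) and "t" (3): a world point X has camera coordinates R X + t; the wrist camera has in their place "mount" (4x4, takes a point from camera to tool coordinates, whose origin is the TCP and whose axes are the flange's). Camera axes: x right, y down, z forward; pixel columns grow to the right and rows downward; lengths in m; the calibration is good to about 2 mm. The wrist camera is an equidistant fisheye: a pixel r from the principal point sees the ray r / f radians off the axis. A picture is of the moment at which its call begins: read the wrist's pose just before it.
- robot.close_job(): hands the job in, once; it reports no verdict.
The state is a dict: "time_s": time; "joint_positions": joint angles; "joint_velocities": joint speeds; "joint_efforts": joint torques, N m; "tcp_pos": TCP position; "eef_rot": TCP orientation; "contact_force": force on the tool from outside, world axes, zero at the start; "torque": the same for the moment, N m; "grip_width": finger opening in m.
Only numpy, scipy, OpenCV 4.12 (cv2) and the standard library are available. Lean on these libraries where they do the work, as an engineer would, in place of code of your own. Each camera call takes 0.05 s, during which the arm holds its last target.

### The job

The round lid of the solder-fume extractor is lying askew on its filter canister. Without taking it off, turn it on the rim until its key drops into the notch, see that it sits fully home and flush all round, then swing the hold-down clamp round to its stop so that its tongue lies over the lid's edge. Leave the other things on the bench where they are.

Things in the scene. Friction and masses are not known exactly. Their poses are not given: they have to be found in the camera images.
- extractor: Solder-fume extractor, fixed to the bench: white fan case 250 (its x) x 230 (its y) x 100 mm high, a round filter canister standing on its middle. Origin: centre of the underside, on the canister's vertical axis; z up. Its black intake nozzle points to its +x (112 to 169 mm from the axis, top 164 mm up); the notch is at its +y side, the clamp pillar at its -y side.
- rim_centre (a point): Centre of the canister's mouth, on its axis, in the plane of the flat rim, 160 mm above the bench. Bare-metal collar: bore radius 52, outer radius 72 mm. Axes as the extractor's.
- notch (a point): Middle of the notch that is cut right through the collar, at rim height, 66 mm from the canister axis towards the extractor's +y. 23 mm wide along the rim, 9 mm deep.
- lid: Loose black plastic lid, about 0.28 kg: flange disc radius 60, 6 mm thick. Origin: centre of the flange's underside, z up. A spigot of radius 50 mm reaches 9 mm down into the bore (2 mm play all round). Turns freely both ways. Starts about 3 degrees tilted, origin about 3 mm above the rim, since its key stands on the rim; seated, it is level with its origin at rim height.
- lid_key (a point): On the lid's one key, 66 mm from the lid's centre along its +x, at the flange's underside. The key is a block 18 mm wide, sticking out to 80 mm from the centre, reaching 6 mm below the flange's underside. Starts anywhere on the rim at least 0.7 rad from the notch; it drops in when within about 2 mm of the notch's middle.
- lid_grip (a point): On the lid's axis inside its upright grip bar, 24 mm above the flange's underside. The bar is 14 mm thick (along the lid's x), 70 mm long (along the lid's y) and stands from 6 to 36 mm above the flange's underside. Axes as the lid's.
- clamp (a joint): Hold-down clamp, a swivel on a vertical pillar 98 mm from the canister axis at the extractor's -y side. 0 = fully open, grows as it turns clockwise seen from above, 1.40 rad = at its stop, tongue pointing at the canister axis. It stays where it is left (friction 0.05 N m). Starts between 0 and 0.25.
- clamp_grip (a point): On the clamp's swivel axis, 188 mm above the bench, inside its upright black fin: 38 mm long, 10 mm thick, from 15 mm below to 10 mm above this point. The fin lies along the point's x axis, which points along the tongue.
- clamp_tip (a point): Tip of the clamp's steel tongue, on its underside, 48 mm from the swivel axis and 168 mm above the bench (2 mm above the flange of a seated lid). Tongue 14 mm wide, 5 mm thick.
- old_filter: Bystander: spent round filter cartridge, 98 mm diameter, 50 mm high, standing on the bench. Origin: centre of its underside.
- solder_spool: Bystander: spool of solder, 56 mm diameter, 40 mm high. Origin: centre of its underside.
- multimeter: Bystander: grey multimeter lying on its back, 150 x 75 x 32 mm. Origin: centre of its underside.
- screwdriver: Bystander: screwdriver lying on the bench. Origin: underside, near its middle.
There are look-alikes about, which are no part of the job. There is more than one size of the lid; the job needs the largest.

How it is judged:
By the outcome, as a careful person would: the job done as asked, in the order asked, and still so for the second after the job is handed in, with the robot touching nothing.
It also fails if it takes over 72 s, if anything falls off the work surface, if the arm or the gripper's body presses on something with over 40 N, if the wrist force passes 120 N, or if a joint passes its speed limit or range.

## Working session

There is one attempt and no reset: what is moved stays moved. The work goes in short steps, Python scripts to look and compute and a tool call to move; the robot and the scene stay as the last step left them, time stands still between calls to the robot, and variables do not carry over. Pictures are saved under pics/ and viewed, and the job is handed in when it is done.

Besides the shell and the picture viewer there is one more tool, called after "Request:" as name([rows], argument=value, ...), one row to a line, values as JSON. step_arm: Moves the arm, as the interface text tells. Its arguments: {"type":"object","properties":{"moves":{"type":"array"},"squeeze":{"type":"number"}},"required":["moves"]}

```bash
mkdir -p pics; ls; python3 - <<'E'
from station import robot
import cv2,numpy as np
s=robot.get_state();print(s)
for n in("top","side","wrist"):
    g=robot.grab_frame(n)
    np.savez(f"pics/{n}0.npz",**g)
    cv2.imwrite(f"pics/{n}0.png",g["frame"][:,:,::-1])
    print(n,{k:v for k,v in g.items() if k not in("frame","z_map")})
E
```

```text
pics
{'time_s': 0.0, 'joint_positions': array([ 6.37702920e+01,  1.83516229e+01,  8.97084758e+01,  1.64945309e-03,
        7.20427556e+01, -1.14533973e+00]), 'joint_velocities': array([-0.01074301, -0.00913293, -0.00409995, -0.0141547 , -0.11216182,
        0.06264077]), 'joint_efforts': array([-5.65566788e-04, -4.15524602e+01, -2.34162104e+01, -1.07211949e-04,
        8.22265923e-03,  4.86532670e-06]), 'tcp_pos': array([0.24354376, 0.52033866, 0.23046841]), 'eef_rot': array([[-9.05680699e-01,  4.23959671e-01, -8.17968232e-04],
       [ 4.23960456e-01,  9.05679291e-01, -1.59819409e-03],
       [ 6.32470460e-05, -1.79423973e-03, -9.99998388e-01]]), 'contact_force': array([ 0.18133857, -0.31799284, -0.02833149]), 'torque': array([ 0.01668068, -0.00930882,  0.01224518]), 'grip_width': 0.08534439062302664}
top {'fx': 583.2876668717203, 'fy': 583.2876668717203, 'cx': 316.4542942785856, 'cy': 234.7609009932801, 'R': array([[-0.01736182, -0.99980066, -0.00985933],
       [-0.98323249,  0.01886273, -0.18137827],
       [ 0.18152809,  0.00654496, -0.98336398]]), 't': array([5.06376689e-04, 5.21083148e-01, 1.52916990e+00])}
side {'fx': 492.31282800407536, 'fy': 492.31282800407536, 'cx': 315.626799556409, 'cy': 241.24481822065235, 'R': array([[ 0.99697009, -0.07512278, -0.02017938],
       [-0.06335871, -0.63376044, -0.7709302 ],
       [ 0.04512552,  0.76987289, -0.63659989]]), 't': array([-0.49493556,  0.12948311,  1.40641847])}
wrist {'fx': 371.64829954431775, 'fy': 371.64829954431775, 'cx': 321.6983221282184, 'cy': 240.1774832544849, 'mount': array([[ 8.39576179e-04, -9.56831514e-01, -2.90641961e-01,
         7.35407277e-02],
       [ 9.99999619e-01,  8.72320775e-04,  1.69000112e-05,
         2.86728539e-04],
       [ 2.37362557e-04, -2.90641864e-01,  9.56831882e-01,
        -1.42598209e-01],
       [ 0.00000000e+00,  0.00000000e+00,  0.00000000e+00,
         1.00000000e+00]])}
```

View pics/top0.png

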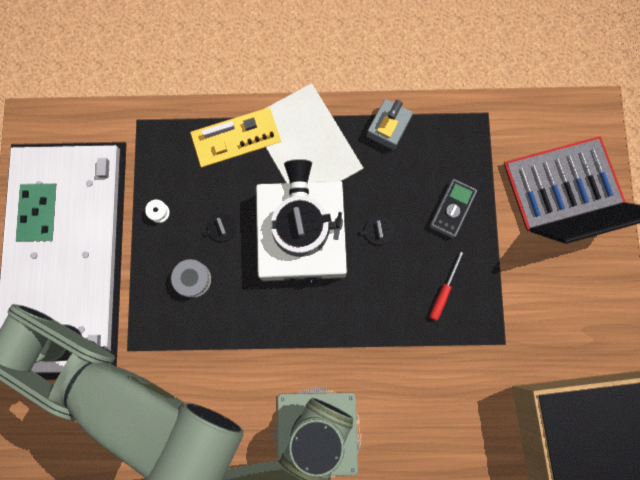

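View pics/side0.png

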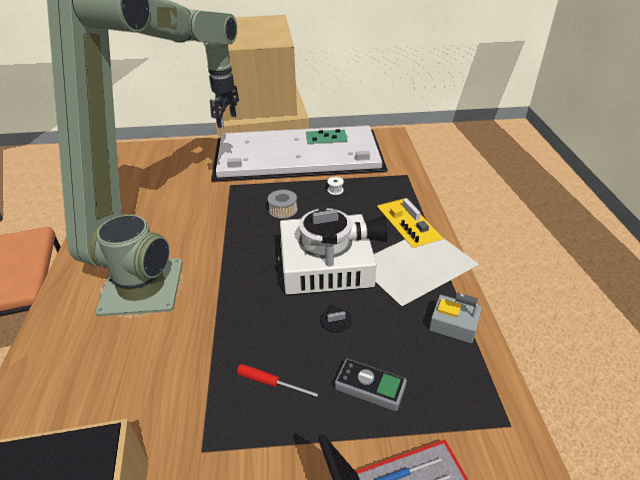

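View pics/wrist0.png

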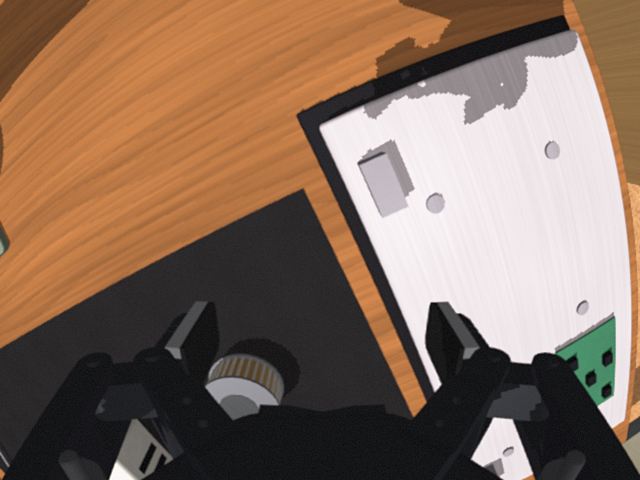

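The top view shows the extractor at about (301,228), nozzle up at (298,170), clamp at right (337,222). The two small lids at (220,228) and (377,231) are look-alikes. I'll zoom in next.

```bash
python3 - <<'E'
import cv2,numpy as np
a=cv2.imread("pics/top0.png")[140:290,240:365]; b=cv2.imread("pics/side0.png")[190:300,270:400]
cv2.imwrite("pics/ztop.png",cv2.resize(a,None,fx=4,fy=4,interpolation=cv2.INTER_CUBIC))
cv2.imwrite("pics/zside.png",cv2.resize(b,None,fx=5,fy=5,interpolation=cv2.INTER_CUBIC))
E
```

```text
(no output)
```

View pics/ztop.png

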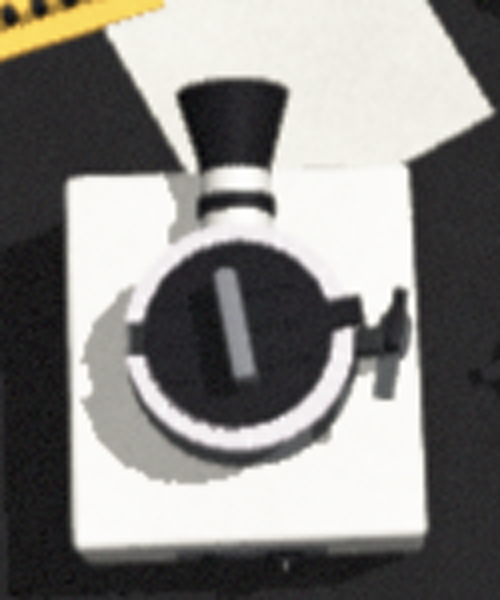

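View pics/zside.png

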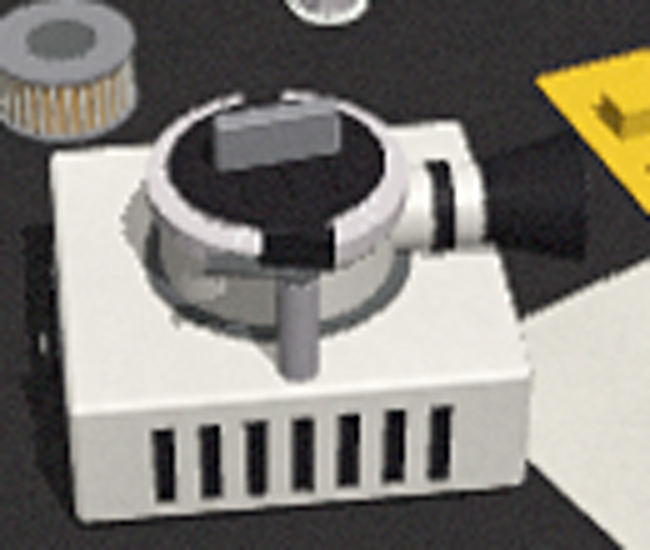

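```bash
cat > h.py <<'E'
import numpy as np,cv2
def cloud(g):
    z=g["z_map"];v,u=np.mgrid[:480,:640]
    c=np.stack([(u-g["cx"])/g["fx"]*z,(v-g["cy"])/g["fy"]*z,z],-1)
    return (c-g["t"])@g["R"]   # R^T (c-t)
def plane(g,uv,h):
    d=np.array([(uv[0]-g["cx"])/g["fx"],(uv[1]-g["cy"])/g["fy"],1.])@g["R"]
    o=-g["R"].T@g["t"]; return o+d*(h-o[2])/d[2]
def circ(P):
    A=np.c_[2*P,np.ones(len(P))];s=np.linalg.lstsq(A,(P**2).sum(1),rcond=None)[0]
    return s[:2],np.sqrt(s[2]+s[:2]@s[:2])
E
python3 - <<'E'
from h import *
for n in("top","side"):
    g=dict(np.load(f"pics/{n}0.npz"));W=cloud(g);f=g["frame"].astype(int)
    g0=f.sum(-1)
    ROI=(abs(W[...,0]-.52)<.15)&(abs(W[...,1]-.02)<.16)&(g["z_map"]>0)
    br=g0>450
    m=ROI&br&(W[...,2]>.152)&(W[...,2]<.168)
    P=W[m]; c=np.median(P[:,:2],0); print(n,m.sum(),"z",np.median(P[:,2]),c)
    m2=ROI&(W[...,2]>.184)&(W[...,2]<.22)
    for zlo,zhi in((.09,.11),(.15,.157),(.157,.163),(.163,.18),(.18,.21)):
        mm=ROI&(W[...,2]>zlo)&(W[...,2]<zhi);print(zlo,mm.sum(), [np.round((W[mm][:,i].min(),W[mm][:,i].max()),3) for i in(0,1)])
    k=cv2.connectedComponentsWithStats(m2.astype(np.uint8))
    for i in range(1,k[0]):
        if k[2][i,4]<10: continue
        Q=W[k[1]==i]; q=Q[:,:2].mean(0);w,V=np.linalg.eigh(np.cov(Q[:,:2].T))
        print(" hi blob",len(Q),k[2][i],q,"z",Q[:,2].max(),"dir",V[:,1],np.degrees(np.arctan2(V[1,1],V[0,1])),np.sqrt(12*w))
    np.save(f"pics/{n}W.npy",W)
E
```

```text
top 683 z 0.15972285087649357 [0.51475148 0.0294267 ]
0.09 5061 [array([0.404, 0.658]), array([-0.085,  0.15 ])]
0.15 289 [array([0.459, 0.669]), array([-0.075,  0.102])]
0.157 551 [array([0.459, 0.67 ]), array([-0.054,  0.102])]
0.163 1765 [array([0.459, 0.6  ]), array([-0.074,  0.104])]
0.18 240 [array([0.496, 0.564]), array([-0.071,  0.047])]
 hi blob 168 [293 207  11  29 168] [0.53008855 0.03416118] z 0.20813680555229674 dir [-0.98429767 -0.17651657] -169.8330750752697 [0.01454151 0.07128451]
 hi blob 64 [336 211   6  16  64] [ 0.53224254 -0.06509245] z 0.2030006884289785 dir [-0.98069318  0.19555278] 168.7229828720146 [0.01017667 0.03874475]
side 356 z 0.15972832290107233 [0.50988203 0.00223264]
0.09 2767 [array([0.401, 0.669]), array([-0.088,  0.149])]
0.15 146 [array([0.456, 0.67 ]), array([-0.08 ,  0.107])]
0.157 356 [array([0.456, 0.665]), array([-0.079,  0.103])]
0.163 819 [array([0.465, 0.596]), array([-0.079,  0.093])]
0.18 320 [array([0.492, 0.561]), array([-0.076,  0.044])]
 hi blob 181 [312 210  26  11 181] [0.52684616 0.03015736] z 0.20331262140000453 dir [-0.98481531 -0.17360529] -170.00249513603035 [0.01570384 0.07127459]
 hi blob 91 [322 234  15   8  91] [ 0.52962942 -0.06864596] z 0.20013349161722863 dir [-0.98044442  0.1967962 ] 168.6503280903706 [0.01106394 0.03891342]
```

```bash
python3 - <<'E'
from h import *
for n in("top","side"):
    g=dict(np.load(f"pics/{n}0.npz"));W=np.load(f"pics/{n}W.npy");f=g["frame"].astype(int).sum(-1)
    ok=(g["z_map"]>0)
    # case top yaw
    m=ok&(W[...,2]>.095)&(W[...,2]<.105)&(abs(W[...,0]-.53)<.16)&(abs(W[...,1]-.03)<.15)
    r=cv2.minAreaRect((W[m][:,:2]*1000).astype(np.float32));print(n,"case",r)
    # pillar/fin vs bar vector
    c0=np.array([.530,.034]) if n=="top" else np.array([.527,.030])
    # bright collar
    m=ok&(f>420)&(W[...,2]>.155)&(W[...,2]<.165)&(np.hypot(W[...,0]-c0[0],W[...,1]-c0[1])<.08)
    P=W[m][:,:2]
    # outer edge: farthest per angle bin, iterate
    c=c0.copy()
    for _ in range(5):
        d=P-c;a=np.degrees(np.arctan2(d[:,1],d[:,0]));rr=np.hypot(*d.T)
        E=[P[np.where((a>=b)&(a<b+6))[0][np.argmax(rr[(a>=b)&(a<b+6)])]] for b in range(-180,180,6) if ((a>=b)&(a<b+6)).sum()>3]
        E=np.array(E); c,R=circ(E)
        res=abs(np.hypot(*(E-c).T)-R); c,R=circ(E[res<.003])
    print(" collar c",c,"R",R)
    d=P-c;a=np.degrees(np.arctan2(d[:,1],d[:,0]));h=np.histogram(a,np.arange(-180,181,4))[0]
    print([(int(b),int(x)) for b,x in zip(range(-178,180,4),h) if x<4])
    m=ok&(f<200)&(W[...,2]>.155)&(W[...,2]<.18); d=W[...,:2]-c; rr=np.hypot(d[...,0],d[...,1])
    m&=(rr>.0635)&(rr<.0705)
    a=np.degrees(np.arctan2(d[m][:,1],d[m][:,0])); print(" dark", np.sort(np.round(a)).astype(int), )
    a2=W[m][:,2]; o=np.argsort(a);print(np.round(a2[o]*1000).astype(int))
E
```

```text
top case ((530.43603515625, 32.25190734863281), (250.25071716308594, 229.4754180908203), 1.4500046968460083)
 collar c [0.53087926 0.03269898] R 0.07170556875372884
[(-86, 1), (-82, 0), (-78, 0), (-74, 0), (-70, 2), (82, 3), (86, 0), (90, 0), (94, 0), (98, 0)]
 dark [-88 -87 -86 -86 -85 -85 -83 -82 -82 -81 -80 -79 -78 -77 -77 -76 -76 -74]
[167 175 170 168 177 172 169 172 169 170 172 169 175 168 177 169 176 168]
side case ((545.4498291015625, 30.511917114257812), (285.4010314941406, 235.72799682617188), 0.9428660869598389)
 collar c [0.52718097 0.03127646] R 0.07178022442994128
[(-150, 3), (-102, 2), (-98, 0), (-94, 0), (-90, 0), (-86, 0), (-82, 0), (-78, 0), (-74, 0), (-70, 0), (2, 3), (6, 3), (14, 2), (22, 1), (26, 3), (30, 3), (34, 3), (38, 0), (42, 3), (46, 3), (50, 1), (54, 1), (58, 0), (62, 0), (66, 0), (70, 2), (74, 2), (78, 2), (82, 0), (86, 0), (90, 0), (94, 0), (98, 0), (102, 1), (106, 2), (110, 2), (114, 2), (118, 3), (122, 1), (126, 2), (130, 2), (134, 2), (142, 2), (146, 3), (154, 0), (166, 2), (174, 2)]
 dark [-83 -73]
[175 174]
```

Request:
step_arm([
  [-0.155, -0.107, 0, 0, 0, 0, -1],
  [-0.155, -0.107, 0, 0, 0, 0, -1],
  [-0.155, -0.107, 0, 0, 0, 0, -1],
  [-0.155, -0.107, 0, 0, 0, 0, -1],
  [-0.155, -0.107, 0, 0, 0, 0, -1],
])

```text
time_s: 0.65
tcp_pos: [0.363, 0.3158, 0.2312]
eef_rot: [[-0.906, 0.423, -0.0], [0.423, 0.906, -0.0], [-0.0, -0.0, -1.0]]
contact_force: [1.1, -0.4, 1.0]
grip_width: 0.0853
```

Request:
step_arm([
  [-0.155, -0.107, 0, 0, 0, 0, -1],
  [-0.155, -0.107, 0, 0, 0, 0, -1],
  [-0.155, -0.107, 0, 0, 0, 0, -1],
  [-0.155, -0.107, 0, 0, 0, 0, -1],
  [-0.155, -0.107, 0, 0, 0, 0, -1],
])

```text
time_s: 1.15
tcp_pos: [0.4818, 0.1124, 0.2313]
eef_rot: [[-0.906, 0.424, -0.0], [0.424, 0.906, 0.0], [0.0, 0.0, -1.0]]
contact_force: [0.6, 0.6, 0.3]
grip_width: 0.0853
```

Request:
step_arm([
  [-0.155, -0.107, 0, 0, 0, 0.047, -1],
  [0, 0, 0, 0, 0, 0.047, -1],
  [0, 0, 0, 0, 0, 0.047, -1],
  [0, 0, 0, 0, 0, 0.047, -1],
  [0, 0, 0, 0, 0, 0.047, -1],
])

```text
time_s: 1.65
tcp_pos: [0.5049, 0.0733, 0.2309]
eef_rot: [[-0.378, 0.926, -0.001], [0.926, 0.378, 0.0], [0.0, -0.001, -1.0]]
contact_force: [-0.7, 0.6, 0.5]
grip_width: 0.0852
```

Request:
step_arm([
  [0, 0, 0, 0, 0, 0.047, -1],
  [0, 0, 0, 0, 0, 0.047, -1],
  [0, 0, 0, 0, 0, 0.047, -1],
  [0, 0, 0, 0, 0, 0.047, -1],
  [0, 0, 0, 0, 0, 0.047, -1],
])

```text
time_s: 2.15
tcp_pos: [0.5049, 0.0735, 0.231]
eef_rot: [[0.343, 0.939, -0.001], [0.939, -0.343, 0.0], [-0.0, -0.001, -1.0]]
contact_force: [-0.2, 0.3, -0.0]
grip_width: 0.0856
```

Request:
step_arm([
  [0, 0, 0, 0, 0, 0.047, -1],
  [0, 0, 0, 0, 0, 0.047, -1],
  [0, 0, 0, 0, 0, 0.047, -1],
  [0, 0, 0, 0, 0, 0.047, -1],
  [0, 0, 0, 0, 0, 0.047, -1],
])

```text
time_s: 2.65
tcp_pos: [0.5048, 0.0735, 0.231]
eef_rot: [[0.886, 0.464, -0.001], [0.464, -0.886, -0.0], [-0.001, -0.0, -1.0]]
contact_force: [-1.3, 0.1, -0.1]
grip_width: 0.0854
```

Request:
step_arm([
  [0.004, 0.096, 0, 0, 0, 0, -1],
  [0.004, 0.096, 0, 0, 0, 0, -1],
  [0, 0, 0, 0, 0, 0.047, -1],
  [0, 0, 0, 0, 0, 0.047, -1],
  [0, 0, 0, 0, 0, 0.003, -1],
])

```text
time_s: 3.15
tcp_pos: [0.5293, 0.0319, 0.231]
eef_rot: [[0.983, 0.183, -0.001], [0.183, -0.983, 0.0], [-0.001, -0.0, -1.0]]
contact_force: [0.1, -0.4, 0.4]
grip_width: 0.0856
```

```bash
python3 - <<'E'
from station import robot
import cv2,numpy as np
s=robot.get_state();print(s["tcp_pos"],s["eef_rot"],s["joint_positions"])
for n in("wrist","top","side"):
    g=robot.grab_frame(n); np.savez(f"pics/{n}1.npz",**g)
    cv2.imwrite(f"pics/{n}1.png",g["frame"][:,:,::-1])
np.savez("pics/s1.npz",p=s["tcp_pos"],r=s["eef_rot"])
E
```

```text
[0.52925831 0.03192786 0.2309633 ] [[ 9.83192003e-01  1.82573174e-01 -7.22299160e-04]
 [ 1.82573262e-01 -9.83192250e-01  5.74439525e-05]
 [-6.99671212e-04 -1.88350949e-04 -9.99999737e-01]] [2.20649984e+00 1.43126249e+01 9.54133765e+01 5.18523972e-03
 7.03152260e+01 8.16850715e+01]
```

View pics/wrist1.png

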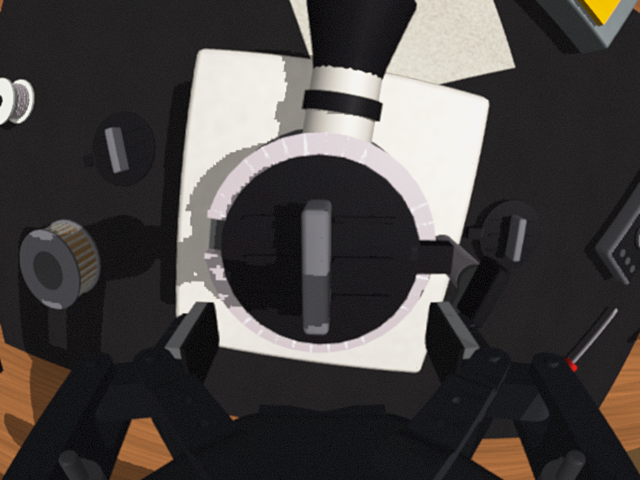

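View pics/side1.png

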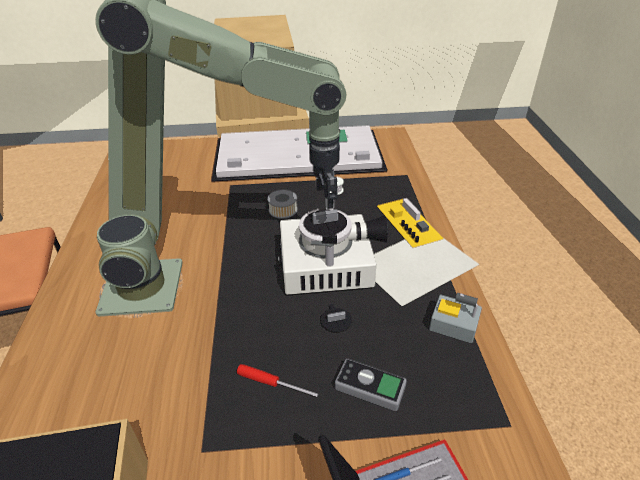

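The wrist picture shows the bar upright at (316,268), the notch at (216,235) and the key at (435,256). Now I'll measure rim and bar from this close view.

```bash
cat >> h.py <<'E'
def wcloud(g,p,r):
    v,u=np.mgrid[:480,:640];x=u-g["cx"];y=v-g["cy"];rr=np.hypot(x,y)+1e-9;th=rr/g["fx"]
    k=np.tan(th)/rr; z=g["z_map"]
    c=np.stack([x*k*z,y*k*z,z],-1);M=g["mount"]
    return (c@M[:3,:3].T+M[:3,3])@r.T+p
def look(g,W,c0):
    f=g["frame"].astype(int).sum(-1); ok=g["z_map"]>0
    d=np.hypot(W[...,0]-c0[0],W[...,1]-c0[1])
    m=ok&(f>350)&(W[...,2]>.154)&(W[...,2]<.166)&(d<.085); P=W[m][:,:2]; c=np.array(c0,float)
    for _ in range(6):
        q=P-c;a=np.degrees(np.arctan2(q[:,1],q[:,0]));rr=np.hypot(*q.T);E=[]
        for b in range(-180,180,5):
            i=np.where((a>=b)&(a<b+5))[0]
            if len(i)>4:E.append(P[i[np.argmax(rr[i])]])
        E=np.array(E);c,R=circ(E);res=abs(np.hypot(*(E-c).T)-R);c,R=circ(E[res<.003])
    print("collar c",c.round(4),"R",R.round(4),"z",np.median(W[m][:,2]).round(4))
    q=P-c;a=np.degrees(np.arctan2(q[:,1],q[:,0]));rr=np.hypot(*q.T);a=a[(rr>.062)]
    h=np.histogram(a,np.arange(-180,181,2))[0];print("gaps",[int(b) for b,x in zip(range(-179,180,2),h) if x<3])
    q=W[...,:2]-c;rr=np.hypot(q[...,0],q[...,1])
    m=ok&(W[...,2]>.185)&(W[...,2]<.212)&(rr<.04);Q=W[m]
    if len(Q)>20:
        t=Q[Q[:,2]>np.percentile(Q[:,2],90)-.004]
        r_=cv2.minAreaRect((t[:,:2]*1000).astype(np.float32));print("bar",r_,"z",np.percentile(Q[:,2],[50,95]).round(4))
    m=ok&(f<250)&(rr>.063)&(rr<.071)&(W[...,2]>.150)&(W[...,2]<.18)
    a=np.degrees(np.arctan2(q[m][:,1],q[m][:,0]))
    for n,(lo,hi) in dict(neg=(-130,-40),pos=(40,130)).items():
        s=(a>lo)&(a<hi)
        if s.sum()>5:print("dark",n,s.sum(),np.percentile(a[s],[2,50,98]).round(1),"z",np.percentile(W[m][s][:,2],[5,50,95]).round(4))
    # flange plane
    m=ok&(f<200)&(rr<.057)&(rr>.02)&(W[...,2]>.155)&(W[...,2]<.18)
    if m.sum()>50:
        X=W[m];A=np.c_[X[:,:2]-c,np.ones(len(X))]
        for _ in range(3):
            s=np.linalg.lstsq(A,X[:,2],rcond=None)[0];e=abs(A@s-X[:,2]);k=e<max(.0015,np.median(e)*2);A,X=A[k],X[k]
        print("flange z",s[2].round(4),"tilt deg",np.degrees(s[:2]).round(2),len(X))
    return c
E
python3 - <<'E'
from h import *
g=dict(np.load("pics/wrist1.npz"));s=np.load("pics/s1.npz");W=wcloud(g,s["p"],s["r"]);look(g,W,(.529,.032))
q=W[...,:2]-[.5314,-.066];m=(g["z_map"]>0)&(np.hypot(q[...,0],q[...,1])<.028)&(W[...,2]>.19)&(W[...,2]<.21)
print(m.sum(),cv2.minAreaRect((W[m][:,:2]*1000).astype(np.float32)))
m=(g["z_map"]>0)&(W[...,2]>.097)&(W[...,2]<.103)&(abs(W[...,0]-.53)<.14)
print("case",cv2.minAreaRect((W[m][:,:2]*1000).astype(np.float32)))
E
```

```text
collar c [0.5305 0.0334] R 0.0722 z 0.1599
gaps [-89, -87, -85, -83, -81, -79, -77, -75, 83, 85, 87, 89, 91, 93, 95, 97, 99]
bar ((530.6582641601562, 35.481056213378906), (69.50419616699219, 14.171517372131348), 10.861905097961426) z [0.1986 0.1998]
dark neg 419 [-86.5 -77.9 -71.7] z [0.1663 0.1725 0.1738]
dark pos 325 [ 84.2  92.5 101.3] z [0.1501 0.1509 0.1521]
flange z 0.169 tilt deg [ 0.4  -3.11] 19943
1244 ((533.2660522460938, -63.89696502685547), (11.388360977172852, 37.71332550048828), 79.70957946777344)
case ((530.8234252929688, 33.532196044921875), (248.62289428710938, 227.4619140625), 1.3367918729782104)
```

Request:
step_arm([
  [0.007, -0.007, 0.05, 0, 0, 0, -1],
  [0, 0, 0.06, 0, 0, 0, -1],
  [0, 0, 0.06, 0, 0, 0, -1],
  [0, 0, 0.05, 0, 0, 0, -1],
  [0, 0, 0, 0, 0, 0, 0.3],
], squeeze=20)

```text
time_s: 3.8
tcp_pos: [0.5294, 0.0343, 0.174]
eef_rot: [[0.983, 0.184, -0.005], [0.184, -0.983, -0.0], [-0.005, -0.001, -1.0]]
contact_force: [-0.5, -0.4, 0.8]
grip_width: 0.0736
```

Request:
step_arm([
  [0, 0, 0, 0, 0, 0, 0.5],
  [0, 0, 0, 0, 0, 0, 0.55],
  [0, 0, 0, 0, 0, 0, 0.56],
  [0, 0, 0, 0, 0, 0, 0.56],
  [0, 0, 0, 0, 0, 0, 0.56],
])

```text
time_s: 4.3
tcp_pos: [0.531, 0.0342, 0.1767]
eef_rot: [[0.983, 0.183, 0.001], [0.183, -0.983, 0.0], [0.001, 0.0, -1.0]]
contact_force: [-0.5, -0.8, -0.5]
grip_width: 0.0191
```

Request:
step_arm([
  [0, 0, 0, 0, 0, -0.01, 0.56],
  [0, 0, 0, 0, 0, -0.02, 0.56],
  [0, 0, 0, 0, 0, -0.03, 0.56],
  [0, 0, 0, 0, 0, -0.03, 0.56],
  [0, 0, 0, 0, 0, -0.03, 0.56],
])

```text
time_s: 4.8
tcp_pos: [0.5305, 0.0342, 0.1764]
eef_rot: [[0.845, 0.535, -0.001], [0.535, -0.845, 0.0], [-0.0, -0.0, -1.0]]
contact_force: [-0.9, -0.0, 0.7]
grip_width: 0.0187
```

Request:
step_arm([
  [0, 0, 0, 0, 0, -0.03, 0.56],
  [0, 0, 0, 0, 0, -0.03, 0.56],
  [0, 0, 0, 0, 0, -0.03, 0.56],
  [0, 0, 0, 0, 0, -0.02, 0.56],
  [0, 0, 0, 0, 0, -0.01, 0.56],
])

```text
time_s: 5.3
tcp_pos: [0.5305, 0.034, 0.1764]
eef_rot: [[0.59, 0.807, -0.0], [0.807, -0.59, -0.0], [-0.0, -0.0, -1.0]]
contact_force: [-0.4, -1.7, 1.3]
grip_width: 0.0186
```

```bash
cat > snap.py <<'E'
import sys
from station import robot
from h import *
t=sys.argv[1]
s=robot.get_state();print(s["tcp_pos"].round(4),"yaw_y",np.degrees(np.arctan2(s["eef_rot"][1,1],s["eef_rot"][0,1])).round(2),"j6",s["joint_positions"][5].round(1),"F",s["contact_force"].round(1),"T",s["torque"].round(2),s["time_s"])
g=robot.grab_frame("wrist");cv2.imwrite(f"pics/w{t}.png",g["frame"][:,:,::-1])
W=wcloud(g,s["tcp_pos"],s["eef_rot"])
np.savez(f"pics/w{t}.npz",W=W,**g)
look(g,W,(.5305,.0334))
E
python3 snap.py 2
```

```text
[0.5305 0.034  0.1764] yaw_y -36.16 j6 38.6 F [-0.4 -1.7  1.3] T [-0.11  0.06 -0.14] 5.3
collar c [0.5304 0.0336] R 0.0723 z 0.16
gaps [-179, -177, -175, -173, -171, -169, -167, -165, -163, -161, -159, -157, -155, -153, -151, -149, -147, -145, -143, -109, -107, -105, -103, -101, -99, -97, -95, -93, -91, -89, -87, -85, -83, -81, -79, -77, -75, -73, -71, -69, -67, -65, -63, -61, -59, -57, -55, -53, -51, -49, -47, -45, 83, 85, 87, 89, 91, 93, 95, 97, 99, 169, 171, 173, 175, 177, 179]
bar ((529.2879638671875, 37.338687896728516), (64.01091003417969, 39.16367721557617), 20.738330841064453) z [0.1987 0.2071]
dark neg 569 [-54.4 -45.6 -40.3] z [0.1639 0.1724 0.1736]
dark pos 679 [ 83.8  92.1 101. ] z [0.1502 0.151  0.152 ]
flange z 0.169 tilt deg [ 2.27 -2.11] 24578
```

View pics/w2.png

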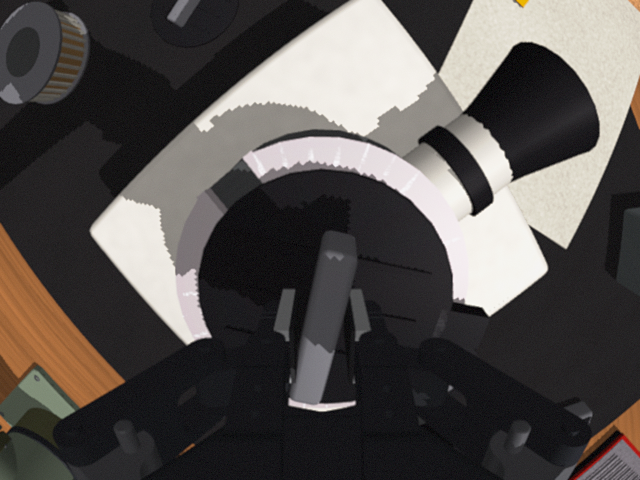

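The key lags the tool by about 10° of play and the lid follows, still tilted 3°. I'll continue.

Request:
step_arm([
  [0, 0, 0, 0, 0, -0.01, 0.56],
  [0, 0, 0, 0, 0, -0.02, 0.56],
  [0, 0, 0, 0, 0, -0.03, 0.56],
  [0, 0, 0, 0, 0, -0.03, 0.56],
  [0, 0, 0, 0, 0, -0.03, 0.56],
])

```text
time_s: 5.85
tcp_pos: [0.5304, 0.034, 0.1764]
eef_rot: [[0.25, 0.968, -0.001], [0.968, -0.25, -0.0], [-0.0, -0.001, -1.0]]
contact_force: [-0.8, -0.0, 1.3]
grip_width: 0.0187
```

Request:
step_arm([
  [0, 0, 0, 0, 0, -0.03, 0.56],
  [0, 0, 0, 0, 0, -0.03, 0.56],
  [0, 0, 0, 0, 0, -0.03, 0.56],
  [0, 0, 0, 0, 0, -0.03, 0.56],
  [0, 0, 0, 0, 0, -0.03, 0.56],
])

```text
time_s: 6.35
tcp_pos: [0.5298, 0.0337, 0.1764]
eef_rot: [[-0.217, 0.976, -0.002], [0.976, 0.217, -0.001], [-0.0, -0.002, -1.0]]
contact_force: [-3.4, -1.0, 2.0]
grip_width: 0.0187
```

Request:
step_arm([
  [0, 0, 0, 0, 0, -0.03, 0.56],
  [0, 0, 0, 0, 0, -0.03, 0.56],
  [0, 0, 0, 0, 0, -0.03, 0.56],
  [0, 0, 0, 0, 0, -0.03, 0.56],
  [0, 0, 0, 0, 0, -0.03, 0.56],
])

```text
time_s: 6.85
tcp_pos: [0.5297, 0.0333, 0.1764]
eef_rot: [[-0.636, 0.772, -0.002], [0.772, 0.636, -0.001], [0.0, -0.003, -1.0]]
contact_force: [-3.6, -3.1, 1.7]
grip_width: 0.0187
```

Request:
step_arm([
  [0, 0, 0, 0, 0, -0.03, 0.56],
  [0, 0, 0, 0, 0, -0.03, 0.56],
  [0, 0, 0, 0, 0, -0.03, 0.56],
  [0, 0, 0, 0, 0, -0.02, 0.56],
  [0, 0, 0, 0, 0, -0.01, 0.56],
])

```text
time_s: 7.35
tcp_pos: [0.5299, 0.033, 0.1766]
eef_rot: [[-0.874, 0.485, -0.002], [0.485, 0.874, -0.002], [0.0, -0.003, -1.0]]
contact_force: [-3.2, -4.6, 2.4]
grip_width: 0.0182
```

```bash
python3 snap.py 3
```

```text
[0.5299 0.033  0.1766] yaw_y 60.98 j6 -58.5 F [-3.2 -4.6  2.4] T [-0.59  0.36 -0.34] 7.35
collar c [0.5306 0.0336] R 0.0724 z 0.1601
gaps [-93, -91, -89, -87, -85, -83, -81, -79, -77, -75, -73, -71, -69, -67, -65, -63, -61, -59, -57, -55, -53, -51, -49, -47, -13, -11, -9, -7, -5, -3, -1, 1, 3, 5, 7, 9, 11, 13, 15, 17, 19, 21, 23, 25, 27, 29, 31, 33, 35, 37, 39, 41, 43, 45, 47, 49, 51, 85, 87, 89, 91, 93, 95, 97, 99]
bar ((527.2659912109375, 31.098129272460938), (38.80411911010742, 63.394718170166016), 27.354089736938477) z [0.199  0.2072]
dark pos 1227 [42.3 81.7 98. ] z [0.1505 0.1532 0.1733]
flange z 0.1694 tilt deg [1.56 2.35] 25036
```

View pics/w3.png

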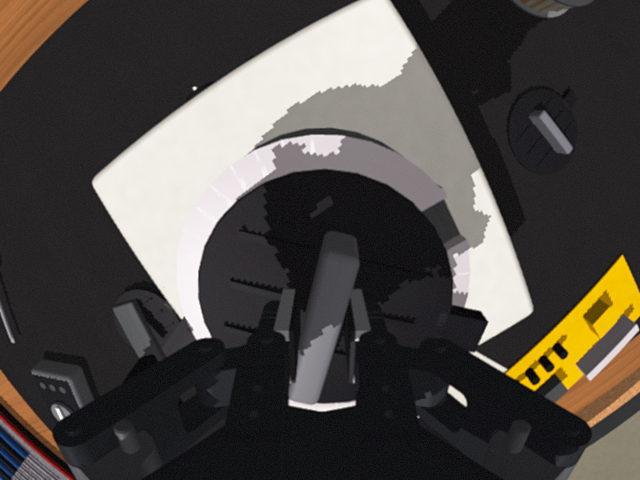

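Request:
step_arm([
  [0, 0, 0, 0, 0, -0.02, 0.56],
  [0, 0, 0, 0, 0, -0.03, 0.56],
  [0, 0, 0, 0, 0, -0.03, 0.56],
  [0, 0, 0, 0, 0, -0.03, 0.56],
  [0, 0, 0, 0, 0, -0.02, 0.56],
])

```text
time_s: 7.9
tcp_pos: [0.5303, 0.0327, 0.1768]
eef_rot: [[-0.995, 0.097, -0.001], [0.097, 0.995, -0.002], [0.0, -0.003, -1.0]]
contact_force: [-3.0, -4.1, 4.2]
grip_width: 0.0188
```

Request:
step_arm([
  [0, 0, 0, 0, 0, -0.01, 0.56],
  [0, 0, 0, 0, 0, -0.01, 0.56],
  [0, 0, 0, 0, 0, -0.01, 0.56],
  [0, 0, 0, 0, 0, -0.005, 0.56],
  [0, 0, 0, 0, 0, -0.005, 0.56],
])

```text
time_s: 8.4
tcp_pos: [0.5304, 0.0327, 0.1769]
eef_rot: [[-1.0, -0.026, -0.0], [-0.026, 1.0, -0.003], [0.0, -0.003, -1.0]]
contact_force: [-2.3, -4.9, 3.4]
grip_width: 0.0187
```

```bash
python3 snap.py 4
```

```text
[0.5304 0.0327 0.1769] yaw_y 91.5 j6 -89.1 F [-2.3 -4.9  3.4] T [-0.7   0.29 -0.37] 8.4
collar c [0.5306 0.0337] R 0.0724 z 0.16
gaps [-63, -61, -59, -57, -55, -53, -51, -49, -47, -45, -43, -41, -39, -37, -35, -33, -31, -29, -27, -25, -23, -21, -19, -17, -15, 17, 19, 21, 23, 25, 27, 29, 31, 33, 35, 37, 39, 41, 43, 45, 47, 49, 51, 53, 55, 57, 59, 61, 63, 65, 67, 69, 71, 73, 75, 77, 79, 81, 85, 87, 89, 91, 93, 95, 97, 99]
bar ((529.4664306640625, 29.221031188964844), (38.819801330566406, 65.37176513671875), 58.14402770996094) z [0.1993 0.2074]
dark pos 795 [72.2 83.2 97.8] z [0.1505 0.1712 0.1732]
flange z 0.1697 tilt deg [-0.19  2.56] 25069
```

View pics/w4.png

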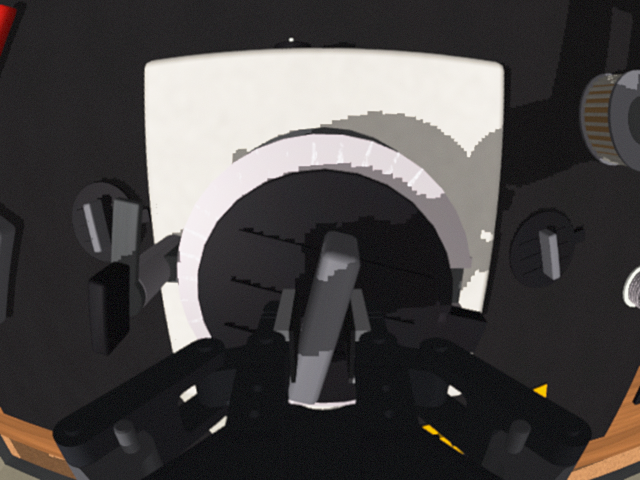

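Request:
step_arm([
  [0, -0.005, 0, 0, 0, 0, 0.56],
  [0, 0, 0, 0, 0, -0.005, 0.56],
  [0, 0, 0, 0, 0, -0.005, 0.56],
  [0, 0, 0, 0, 0, -0.005, 0.56],
  [0, 0, 0, 0, 0, -0.005, 0.56],
])

```text
time_s: 8.95
tcp_pos: [0.5305, 0.0322, 0.1766]
eef_rot: [[-0.996, -0.09, -0.0], [-0.09, 0.996, -0.001], [0.001, -0.001, -1.0]]
contact_force: [-2.9, -5.3, 4.3]
grip_width: 0.0189
```

Request:
step_arm([
  [0, 0, 0, 0, 0, -0.005, 0.56],
  [0, 0, 0, 0, 0, -0.005, 0.56],
  [0, 0, 0, 0, 0, -0.005, 0.56],
  [0, 0, 0, 0, 0, -0.005, 0.56],
  [0, 0, 0, 0, 0, -0.005, 0.56],
])

```text
time_s: 9.45
tcp_pos: [0.5306, 0.0323, 0.1765]
eef_rot: [[-0.986, -0.168, -0.0], [-0.168, 0.986, -0.001], [0.001, -0.001, -1.0]]
contact_force: [-2.4, -4.7, 2.9]
grip_width: 0.0192
```

```bash
python3 snap.py 5
```

```text
[0.5306 0.0323 0.1765] yaw_y 99.7 j6 -97.4 F [-2.4 -4.7  2.9] T [-0.57  0.41 -0.36] 9.45
collar c [0.5305 0.0336] R 0.0723 z 0.1601
gaps [-55, -53, -51, -49, -47, -45, -43, -41, -39, -37, -35, -33, -31, -29, -27, -25, -23, -21, -19, -17, -15, -13, -11, -9, 25, 27, 29, 31, 33, 35, 37, 39, 41, 43, 45, 47, 49, 51, 53, 55, 57, 59, 61, 63, 65, 67, 69, 71, 73, 75, 77, 79, 81, 83, 85, 87, 89, 93, 95, 97, 99]
bar ((529.9457397460938, 28.598915100097656), (37.68889617919922, 63.92461013793945), 64.31822204589844) z [0.199  0.2071]
dark pos 652 [80.  89.8 97.2] z [0.1507 0.1721 0.1733]
flange z 0.1694 tilt deg [-0.54  2.79] 25131
```

View pics/w5.png

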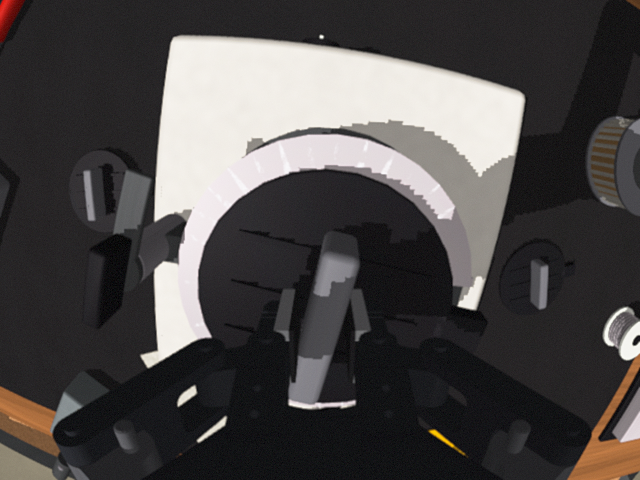

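Request:
step_arm([
  [0, -0.002, 0, 0, 0, -0.003, 0.56],
  [0, 0, 0, 0, 0, -0.003, 0.56],
  [0, 0, 0, 0, 0, -0.003, 0.56],
  [0, 0, 0, 0, 0, 0, 0.56],
])

```text
time_s: 9.9
tcp_pos: [0.5307, 0.0321, 0.1764]
eef_rot: [[-0.981, -0.196, -0.001], [-0.196, 0.981, -0.001], [0.001, -0.0, -1.0]]
contact_force: [-2.9, -5.0, 3.5]
grip_width: 0.0189
```

```bash
python3 snap.py 6
```

```text
[0.5307 0.0321 0.1764] yaw_y 101.31 j6 -99.0 F [-2.9 -5.   3.5] T [-0.62  0.47 -0.32] 9.9
collar c [0.5304 0.0337] R 0.0723 z 0.16
gaps [-53, -51, -49, -47, -45, -43, -41, -39, -37, -35, -33, -31, -29, -27, -25, -23, -21, -19, -17, -15, -13, -11, -9, -7, 27, 29, 31, 33, 35, 37, 39, 41, 43, 45, 47, 49, 51, 53, 55, 57, 59, 61, 63, 65, 67, 69, 71, 73, 75, 77, 79, 81, 83, 85, 87, 89, 91, 95, 97, 99]
bar ((529.2278442382812, 28.72817611694336), (37.63365173339844, 61.50429916381836), 66.07626342773438) z [0.1989 0.2072]
dark pos 631 [81.6 91.1 97.3] z [0.1509 0.172  0.1733]
flange z 0.1692 tilt deg [-0.64  2.8 ] 25131
```

Request:
step_arm([
  [0, 0, 0, 0, 0, -0.003, 0.56],
  [0, 0, 0, 0, 0, -0.003, 0.56],
  [0, 0, 0, 0, 0, 0, 0.56],
])

```text
time_s: 10.25
tcp_pos: [0.5307, 0.0322, 0.1764]
eef_rot: [[-0.977, -0.215, -0.0], [-0.215, 0.977, -0.001], [0.001, -0.0, -1.0]]
contact_force: [-3.2, -4.5, 3.0]
grip_width: 0.019
```

```bash
python3 snap.py 7
```

```text
[0.5307 0.0322 0.1764] yaw_y 102.39 j6 -100.1 F [-3.2 -4.5  3. ] T [-0.47  0.4  -0.29] 10.25
collar c [0.5305 0.0338] R 0.0724 z 0.1601
gaps [-51, -49, -47, -45, -43, -41, -39, -37, -35, -33, -31, -29, -27, -25, -23, -21, -19, -17, -15, -13, -11, -9, -7, -5, 27, 29, 31, 33, 35, 37, 39, 41, 43, 45, 47, 49, 51, 53, 55, 57, 59, 61, 63, 65, 67, 69, 71, 73, 75, 77, 79, 81, 83, 85, 87, 89, 91, 93, 97, 99]
bar ((529.8485107421875, 32.82527160644531), (41.739017486572266, 55.07368850708008), 55.97100830078125) z [0.1988 0.2071]
dark pos 633 [82.8 92.  97.3] z [0.151  0.172  0.1733]
flange z 0.1692 tilt deg [-0.68  2.76] 25074
```

View pics/w7.png

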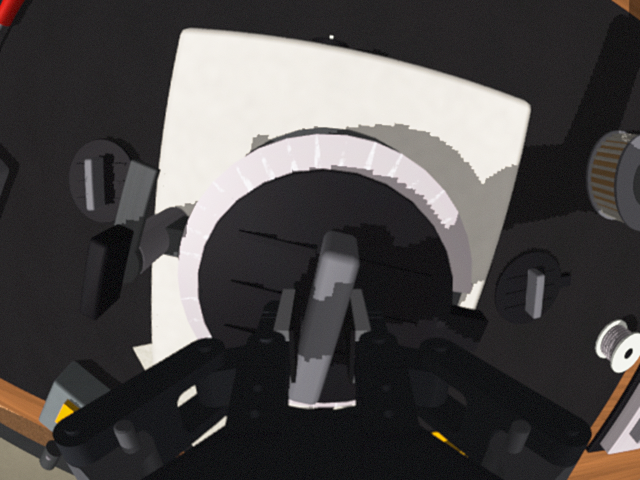

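Request:
step_arm([
  [0, 0, 0, 0, 0, -0.003, 0.56],
  [0, 0, 0, 0, 0, -0.003, 0.56],
  [0, 0, 0, 0, 0, 0, 0.56],
])

```text
time_s: 10.6
tcp_pos: [0.5311, 0.0329, 0.1761]
eef_rot: [[-0.972, -0.233, 0.001], [-0.233, 0.972, 0.001], [-0.001, 0.001, -1.0]]
contact_force: [-1.5, -1.5, 0.7]
grip_width: 0.0187
```

```bash
python3 snap.py 8
```

```text
[0.5311 0.0329 0.1761] yaw_y 103.48 j6 -101.2 F [-1.5 -1.5  0.7] T [-0.33  0.16 -0.04] 10.6
collar c [0.5305 0.0338] R 0.0723 z 0.1601
gaps [-51, -49, -47, -45, -43, -41, -39, -37, -35, -33, -31, -29, -27, -25, -23, -21, -19, -17, -15, -13, -11, -9, -7, -5, 31, 33, 35, 37, 39, 41, 43, 45, 47, 49, 51, 53, 55, 57, 59, 61, 63, 65, 67, 69, 71, 73, 75, 77, 85, 87, 89, 91, 93, 95, 97]
bar ((531.0731811523438, 32.75550079345703), (23.31463050842285, 45.96369552612305), 12.435187339782715) z [0.1959 0.2071]
dark pos 582 [84.7 94.  99.7] z [0.1573 0.1658 0.1669]
flange z 0.1662 tilt deg [ 0.1  -0.06] 24596
```

The lid dropped in: flange at z 0.1662, tilt about 0.1°. I'll release, rise and look.

Request:
step_arm([
  [0, 0, 0, 0, 0, 0, 0.2],
  [0, 0, 0, 0, 0, 0, -0.5],
  [0, 0, 0, 0, 0, 0, -0.5],
  [0, 0, -0.1, 0, 0, 0, -0.5],
  [0, 0, -0.16, 0, 0, 0, -0.5],
])

```text
time_s: 11.15
tcp_pos: [0.5294, 0.0326, 0.2396]
eef_rot: [[-0.973, -0.233, -0.006], [-0.233, 0.973, 0.0], [0.006, 0.002, -1.0]]
contact_force: [1.0, 0.4, 0.8]
grip_width: 0.0642
```

```bash
python3 snap.py 9; python3 - <<'E'
from h import *
g=np.load("pics/w9.npz");W=g["W"]
q=W[...,:2]-[.5326,-.0645];m=(g["z_map"]>0)&(np.hypot(q[...,0],q[...,1])<.028)&(W[...,2]>.193)&(W[...,2]<.205)
print(m.sum(),cv2.minAreaRect((W[m][:,:2]*1000).astype(np.float32)))
E
```

```text
[0.5294 0.0326 0.2396] yaw_y 103.45 j6 -101.2 F [1.  0.4 0.8] T [-0.   -0.07  0.01] 11.15
collar c [0.5305 0.0337] R 0.0722 z 0.16
gaps [-47, -45, -43, 69, 71, 73, 75, 83, 87, 89, 91, 93, 95, 97]
bar ((531.5575561523438, 32.721317291259766), (69.44757080078125, 14.366291999816895), 3.5780696868896484) z [0.1958 0.197 ]
dark pos 365 [84.5 93.6 99.5] z [0.156  0.1659 0.167 ]
flange z 0.1661 tilt deg [ 0.09 -0.06] 18029
1119 ((532.7496337890625, -64.11515808105469), (10.861915588378906, 38.31752395629883), 79.553955078125)
```

View pics/w9.png

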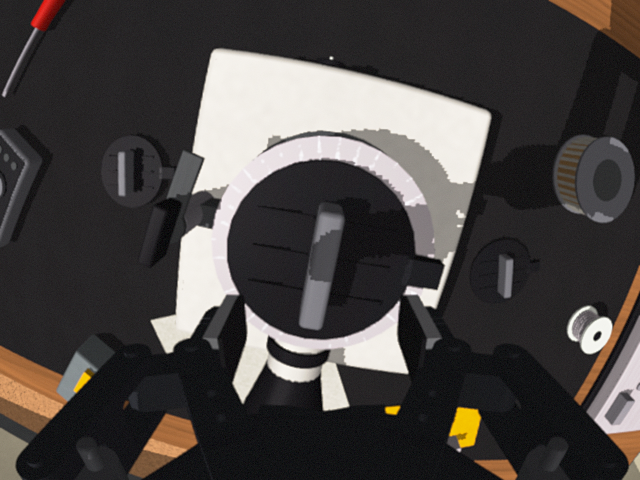

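The lid is seated level, with its key at (425,272) in the notch and its bar at 3.6°. Clamp next: fin centre (0.5328,-0.0643), along 169.5°.

Request:
step_arm([
  [0.027, -0.127, 0, 0, 0, 0, -0.5],
  [0.027, -0.127, 0, 0, 0, 0, -0.5],
  [0.027, -0.126, 0, 0, 0, 0, -0.5],
  [0, 0, 0, 0, 0, 0.047, -0.2],
  [0, 0, 0, 0, 0, 0.047, -0.2],
])

```text
time_s: 11.7
tcp_pos: [0.5335, -0.0656, 0.2412]
eef_rot: [[-0.998, 0.069, 0.001], [0.069, 0.998, 0.0], [-0.001, 0.0, -1.0]]
contact_force: [1.0, -0.2, 0.3]
grip_width: 0.0511
```

Request:
step_arm([
  [0, 0, 0, 0, 0, 0.039, -0.2],
  [0, 0, 0, 0, 0, 0, -0.2],
  [0, 0, 0, 0, 0, 0, -0.2],
])

```text
time_s: 12.0
tcp_pos: [0.5334, -0.0646, 0.2413]
eef_rot: [[-0.984, 0.18, 0.0], [0.18, 0.984, 0.0], [-0.0, 0.0, -1.0]]
contact_force: [-0.2, -0.8, 1.3]
grip_width: 0.0513
```

```bash
python3 snap.py 10; python3 - <<'E'
from h import *
g=np.load("pics/w10.npz");W=g["W"]
q=W[...,:2]-[.5326,-.0645];m=(g["z_map"]>0)&(np.hypot(q[...,0],q[...,1])<.028)&(W[...,2]>.193)&(W[...,2]<.205)
print(m.sum(),cv2.minAreaRect((W[m][:,:2]*1000).astype(np.float32)))
E
```

```text
[ 0.5334 -0.0646  0.2413] yaw_y 79.65 j6 -87.8 F [-0.2 -0.8  1.3] T [-0.06 -0.01 -0.08] 12.0
collar c [0.5304 0.034 ] R 0.0722 z 0.16
gaps [85, 87, 89, 91, 93, 95, 97, 99]
bar ((531.5983276367188, 32.029632568359375), (69.48612976074219, 14.292791366577148), 2.8613975048065186) z [0.1955 0.1968]
dark pos 264 [84.4 93.3 99.8] z [0.1587 0.1658 0.167 ]
flange z 0.1661 tilt deg [ 0.09 -0.06] 14786
1274 ((532.5277099609375, -64.40717315673828), (10.122817039489746, 38.256622314453125), 79.1882095336914)
```

View pics/w10.png

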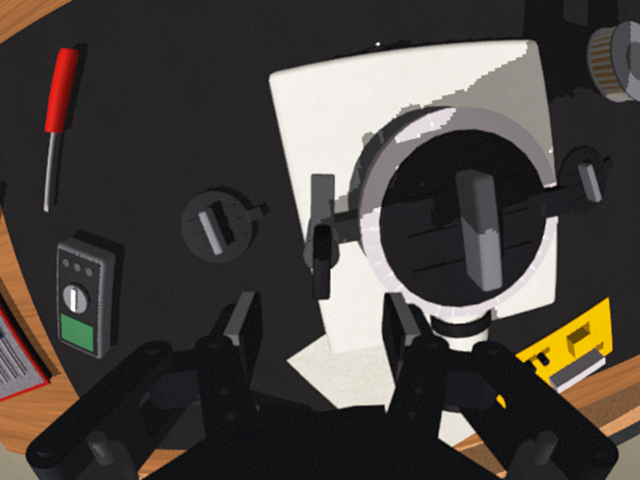

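Request:
step_arm([
  [0.003, 0, 0.06, 0, 0, 0, -0.2],
  [0, 0, 0.07, 0, 0, 0, -0.2],
  [0, 0, 0.07, 0, 0, 0, -0.2],
  [0, 0, 0.05, 0, 0, 0, -0.2],
  [0, 0, 0, 0, 0, 0, 0.3],
], squeeze=25)

```text
time_s: 12.55
tcp_pos: [0.5315, -0.0643, 0.1771]
eef_rot: [[-0.983, 0.181, -0.004], [0.181, 0.983, 0.001], [0.004, -0.0, -1.0]]
contact_force: [-0.6, 0.6, 0.3]
grip_width: 0.0382
```

Request:
step_arm([
  [0, 0, 0, 0, 0, 0, 0.6],
  [0, 0, 0, 0, 0, 0, 1],
  [0, 0, 0, 0, 0, 0, 1],
  [0, 0, 0, 0, 0, 0, 1],
  [0, 0, 0, 0, 0, 0, 1],
])

```text
time_s: 13.05
tcp_pos: [0.5332, -0.0647, 0.1798]
eef_rot: [[-0.983, 0.182, 0.002], [0.182, 0.983, -0.0], [-0.002, 0.0, -1.0]]
contact_force: [0.3, 0.1, 3.2]
grip_width: 0.0095
```

Request:
step_arm([
  [0, 0, 0, 0, 0, 0.01, 1],
  [0, 0, 0, 0, 0, 0.02, 1],
  [0, 0, 0, 0, 0, 0.02, 1],
  [0, 0, 0, 0, 0, 0.02, 1],
  [0, 0, 0, 0, 0, 0.02, 1],
])

```text
time_s: 13.55
tcp_pos: [0.5331, -0.0649, 0.1798]
eef_rot: [[-0.892, 0.451, 0.002], [0.451, 0.892, -0.001], [-0.002, 0.0, -1.0]]
contact_force: [0.1, 0.0, 4.6]
grip_width: 0.0095
```

Request:
step_arm([
  [0, 0, 0, 0, 0, 0.02, 1],
  [0, 0, 0, 0, 0, 0.02, 1],
  [0, 0, 0, 0, 0, 0.02, 1],
  [0, 0, 0, 0, 0, 0.02, 1],
  [0, 0, 0, 0, 0, 0.02, 1],
])

```text
time_s: 14.05
tcp_pos: [0.533, -0.0652, 0.1798]
eef_rot: [[-0.709, 0.705, 0.002], [0.705, 0.709, -0.001], [-0.002, 0.0, -1.0]]
contact_force: [-0.4, -1.3, 5.4]
grip_width: 0.0095
```

Request:
step_arm([
  [0, 0, 0, 0, 0, 0.03, 1],
  [0, 0, 0, 0, 0, 0.03, 1],
  [0, 0, 0, 0, 0, 0.03, 1],
  [0, 0, 0, 0, 0, 0.03, 1],
  [0, 0, 0, 0, 0, 0.03, 1],
])

```text
time_s: 14.55
tcp_pos: [0.5326, -0.0654, 0.1798]
eef_rot: [[-0.311, 0.95, 0.001], [0.95, 0.311, -0.002], [-0.002, 0.0, -1.0]]
contact_force: [-1.0, -3.5, 4.4]
grip_width: 0.0092
```

Request:
step_arm([
  [0, 0, 0, 0, 0, 0.03, 1],
  [0, 0, 0, 0, 0, 0.02, 1],
  [0, 0, 0, 0, 0, 0.01, 1],
  [0, 0, 0, 0, 0, 0.01, 1],
  [0, 0, 0, 0, 0, 0, 1],
])

```text
time_s: 15.05
tcp_pos: [0.5324, -0.0655, 0.1797]
eef_rot: [[-0.099, 0.995, 0.0], [0.995, 0.099, -0.002], [-0.002, 0.0, -1.0]]
contact_force: [-2.0, -2.4, 5.4]
grip_width: 0.0095
```

```bash
python3 snap.py 11|head -1
```

```text
[ 0.5324 -0.0655  0.1797] yaw_y 5.68 j6 -13.8 F [-2.  -2.4  5.4] T [-0.48  0.35 -0.01] 15.05
```

Request:
step_arm([
  [0, 0, 0, 0, 0, 0.007, 1],
  [0, 0, 0, 0, 0, 0.007, 1],
  [0, 0, 0, 0, 0, 0.007, 1],
  [0, 0, 0, 0, 0, 0.005, 1],
  [0, 0, 0, 0, 0, 0, 1],
])

```text
time_s: 15.6
tcp_pos: [0.5323, -0.0655, 0.1798]
eef_rot: [[-0.018, 1.0, 0.0], [1.0, 0.018, -0.002], [-0.002, 0.0, -1.0]]
contact_force: [-2.3, -2.7, 4.7]
grip_width: 0.0094
```

```bash
python3 snap.py 12|head -1
```

```text
[ 0.5323 -0.0655  0.1798] yaw_y 1.05 j6 -9.2 F [-2.3 -2.7  4.7] T [-0.46  0.36  0.1 ] 15.6
```

Request:
step_arm([
  [0, 0, 0, 0, 0, 0.007, 1],
  [0, 0, 0, 0, 0, 0.007, 1],
  [0, 0, 0, 0, 0, 0, 1],
])

```text
time_s: 15.95
tcp_pos: [0.5323, -0.0655, 0.1798]
eef_rot: [[0.024, 1.0, 0.0], [1.0, -0.024, -0.003], [-0.003, 0.0, -1.0]]
contact_force: [-2.3, -2.4, 5.9]
grip_width: 0.0092
```

```bash
python3 snap.py 13|head -1
```

```text
[ 0.5323 -0.0655  0.1798] yaw_y -1.35 j6 -6.7 F [-2.3 -2.4  5.9] T [-0.41  0.33  0.75] 15.95
```

View pics/w13.png

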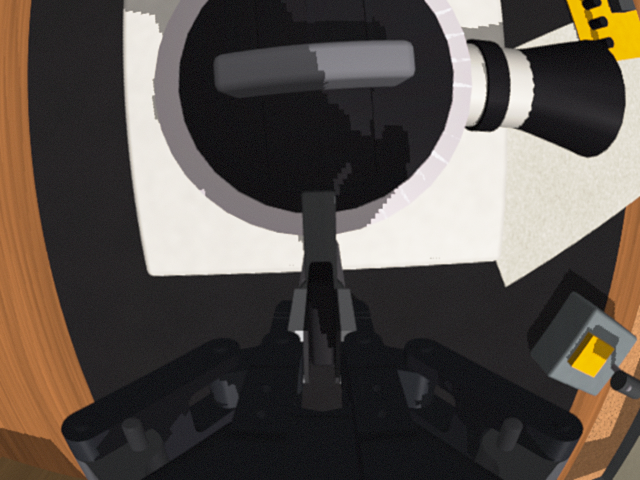

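Torque rose to 0.75 N m, so the clamp is at its stop, and the tongue tip at (320,195) lies over the lid's edge. I'll release and check.

Request:
step_arm([
  [0, 0, 0, 0, 0, 0, 0.6],
  [0, 0, 0, 0, 0, 0, -0.2],
  [0, 0, 0, 0, 0, 0, -0.4],
  [0, 0, -0.1, 0, 0, 0, -0.4],
  [0, 0, -0.16, 0, 0, 0, -0.4],
])

```text
time_s: 16.5
tcp_pos: [0.5309, -0.0642, 0.2418]
eef_rot: [[0.026, 1.0, -0.007], [1.0, -0.026, 0.001], [0.001, -0.007, -1.0]]
contact_force: [0.8, -0.0, -0.2]
grip_width: 0.0602
```

Request:
step_arm([
  [-0.1, 0, -0.1, 0, 0, 0, -0.4],
  [-0.1, 0, 0, 0, 0, 0, -0.4],
  [0, 0, 0, 0, 0, 0, -0.4],
  [0, 0, 0, 0, 0, 0, -0.4],
])

```text
time_s: 16.9
tcp_pos: [0.5309, -0.1144, 0.2683]
eef_rot: [[0.027, 1.0, -0.001], [1.0, -0.027, 0.001], [0.001, -0.001, -1.0]]
contact_force: [-0.7, -0.1, -0.1]
grip_width: 0.0598
```

```bash
python3 snap.py 14; python3 - <<'E'
from h import *
from station import robot
g=np.load("pics/w14.npz");W=g["W"]
q=W[...,:2]-[.5326,-.0645];m=(g["z_map"]>0)&(np.hypot(q[...,0],q[...,1])<.028)&(W[...,2]>.193)&(W[...,2]<.205)
print(m.sum(),cv2.minAreaRect((W[m][:,:2]*1000).astype(np.float32)))
for n in("top","side"):
    f=robot.grab_frame(n)["frame"][:,:,::-1];cv2.imwrite(f"pics/{n}14.png",f)
    d=cv2.absdiff(f,cv2.imread(f"pics/{n}0.png")).max(2)>60
    cv2.imwrite(f"pics/{n}d.png",d.astype(np.uint8)*255)
E
```

```text
[ 0.5309 -0.1144  0.2683] yaw_y -1.57 j6 -11.8 F [-0.7 -0.1 -0.1] T [-0.01 -0.    0.  ] 16.9
collar c [0.5305 0.0335] R 0.0721 z 0.16
gaps [-93, -91, -89, -87, -85, 19, 21, 23, 25, 27, 29, 31, 33, 35, 37, 39, 41, 43, 45, 47, 49, 51, 53, 55, 57, 59, 61, 63, 65, 67, 69, 71, 73, 75, 77, 79, 81, 83, 85, 87, 89, 91, 93, 95, 97, 99, 101, 103, 105, 107, 109, 111, 113, 115, 117, 119, 121, 123, 125, 127, 129, 131, 133, 135, 137, 139, 141, 143, 145, 147, 149, 151, 153, 155, 157]
bar ((532.2870483398438, 32.18427276611328), (69.74663543701172, 14.403796195983887), 2.644470691680908) z [0.1955 0.197 ]
dark neg 273 [-94.2 -88.8 -83.2] z [0.1718 0.1731 0.1741]
flange z 0.1659 tilt deg [ 0.06 -0.25] 9180
1092 ((532.6657104492188, -64.52690124511719), (10.361335754394531, 37.7854118347168), 0.9736143350601196)
```

View pics/w14.png

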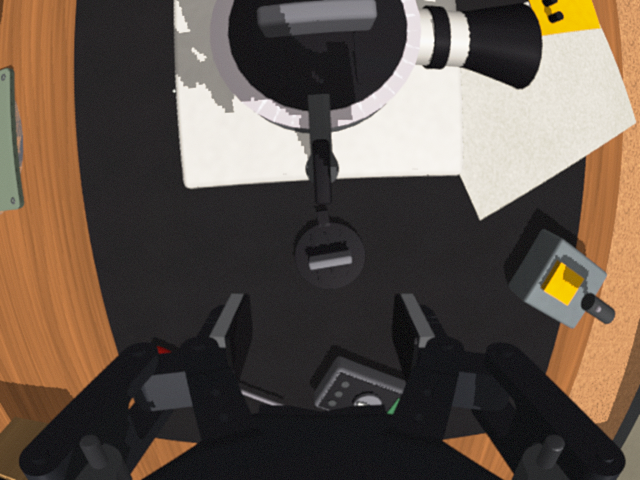

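View pics/side14.png

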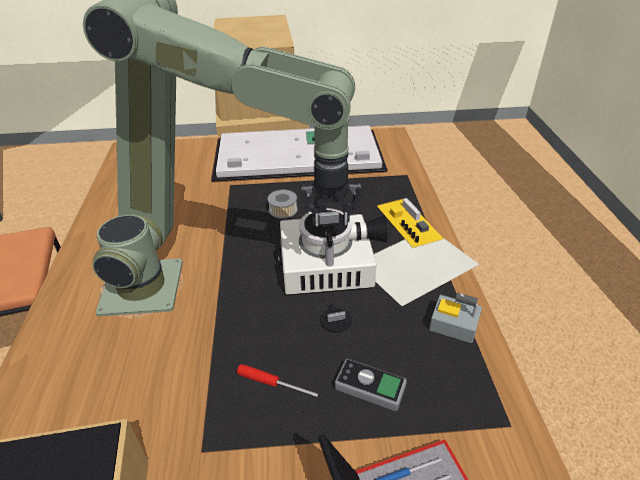

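The wrist view shows the tongue, tip at (318,97), over the flange edge. The fin points at 91.0° towards the canister axis, the lid is flat, and the other items are where they were. I'll hand it in.

```bash
python3 -c "
from station import robot
print(robot.close_job())"
```

```text
the job is handed in; nothing more can be done
None
```

The lid is seated with its key in the notch, the clamp is at its stop with its tongue over the lid's edge, and the job is handed in at about 17 s.

- **Lid:** I turned it about 170° counter-clockwise on the rim with the jaws loosely round the grip bar. The key dropped in by itself. The last look put the flange top at z = 0.166 m, as it should be, with a tilt of about 0.25° or less, within measuring noise. The key was last measured at about 93°, in the notch centred at about 91–92°, so within its side play.
- **Clamp:** I turned it about 78° clockwise by its fin until the torque jumped from 0.1 to 0.75 N m at the stop. After release the fin points at 91.0°, against an expected 91.3° towards the canister axis.
- **Other items:** the gripper is clear, and in the last side picture the other things on the bench look unmoved. I did not look at the picture differences I computed. The wrist forces I read stayed under about 7 N.

No check failed. The cameras disagreed by 3–4 mm at first, so I relied on the wrist camera, which matched the given sizes to about 1 mm.

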